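Fetch the lunchtime caplet from the pill organiser

TASK

It is time for the after-lunch medicine. Slide back the clear cover over the pocket that holds the oblong caplet, pluck the caplet out and lower it into the small medicine cup on the lunch tray, letting go no higher than just above the cup's mouth; then push the cover fully shut again. Leave the round tablets in their pockets, the cup standing where it is, and the rest of the lunch things undisturbed.

Things in the scene. Friction and masses are not known exactly. Their poses are not given: they have to be found in the camera images.
- organiser: grey-blue three-pocket pill organiser fixed on the table, 234 mm long in y. Origin on the table under the middle pocket's centre, z up. Pocket centres at y = -76, 0, +76 mm, x = 0. Front face at x = -40 mm; walls 26 mm high, cover rails on the dividers up to z = 32 mm; behind the pockets a solid label shelf, top z = 26 mm, from x = 35 to 82 mm. One medicine per pocket, seen through the covers.
- pocket_a (a point): centre of the floor of the pocket at organiser y = -76 mm. Pocket 70 mm by 70 mm inside, upright walls, flat floor 4 mm above the table, 22 mm deep below the wall tops.
- pocket_b (a point): centre of the floor of the pocket at organiser y = 0 mm. Pocket 70 mm by 70 mm inside, upright walls, flat floor 4 mm above the table, 22 mm deep below the wall tops.
- pocket_c (a point): centre of the floor of the pocket at organiser y = 76 mm. Pocket 70 mm by 70 mm inside, upright walls, flat floor 4 mm above the table, 22 mm deep below the wall tops.
- cover_a (a joint): clear slide cover over the pocket at organiser y = -76 mm: 0 = shut, grows to 0.072 m = fully open (hard stops at both ends). It slides level along organiser +x, over the label shelf and beyond; stays where it is left; takes about 1.2 N plus 3 N per m/s to move.
- cover_b (a joint): clear slide cover over the pocket at organiser y = 0 mm: 0 = shut, grows to 0.072 m = fully open (hard stops at both ends). It slides level along organiser +x, over the label shelf and beyond; stays where it is left; takes about 1.2 N plus 3 N per m/s to move.
- cover_c (a joint): clear slide cover over the pocket at organiser y = +76 mm: 0 = shut, grows to 0.072 m = fully open (hard stops at both ends). It slides level along organiser +x, over the label shelf and beyond; stays where it is left; takes about 1.2 N plus 3 N per m/s to move.
- ridge_a (a point): top centre of cover a's thumb ridge; moves with it. The ridge is a bar 44 mm long (organiser y), 8 mm thick (x), standing 12 mm above the cover (cover's upper face z = 29 mm, ridge top z = 41 mm). Shut, it lies 22 mm to the -x side of the pocket centre. Pushing its -x face opens the cover, pushing its +x face shuts it.
- ridge_b (a point): top centre of cover b's thumb ridge; moves with it. The ridge is a bar 44 mm long (organiser y), 8 mm thick (x), standing 12 mm above the cover (cover's upper face z = 29 mm, ridge top z = 41 mm). Shut, it lies 22 mm to the -x side of the pocket centre. Pushing its -x face opens the cover, pushing its +x face shuts it.
- ridge_c (a point): top centre of cover c's thumb ridge; moves with it. The ridge is a bar 44 mm long (organiser y), 8 mm thick (x), standing 12 mm above the cover (cover's upper face z = 29 mm, ridge top z = 41 mm). Shut, it lies 22 mm to the -x side of the pocket centre. Pushing its -x face opens the cover, pushing its +x face shuts it.
- caplet: white oblong caplet with round ends, 26 mm long (its x axis), 11 mm wide (y), 9 mm high (z), 12 g; the only oblong one. Lies flat in one of the three pockets, within about 5 mm of the pocket's centre, at any angle. Origin at the centre of its underside.
- tablet_1: white round tablet, 16 mm across, 8 mm high, lying in another pocket; origin at the centre of its underside. Stays there.
- tablet_2: white round tablet, same as tablet_1, in the remaining pocket. Stays there.
- med_cup: small white porcelain medicine cup without handle, 64 mm across the mouth, 38 mm high, wall 3 mm, narrower at the foot, about 70 g, standing loose on the lunch tray. Origin at the centre of its underside, z up along its axis.
- tray: rose lunch tray fixed on the table, 300 mm (x) by 370 mm (y), floor 4 mm above the table, rim 12 mm high. Origin on the table under its centre.
- mug: white mug with handle (handle to its +y), 76 mm across, 82 mm high, on the tray in the same row as the medicine cup; origin at the centre of its underside. Bystander.
- soup_bowl: dark lacquer soup bowl with lid, 110 mm across, 79 mm high, on the tray; origin at the centre of its underside. Bystander.
- rice_bowl: white lidded rice bowl, 124 mm across, 76 mm high, on the tray; origin at the centre of its underside. Bystander.
- spoon: steel spoon, 160 mm long, lying along the tray's -x rim. Bystander.
Mind the look-alikes: they are no part of the job. What is shaped like the med_cup but purple or yellow is not meant.

How it is judged:
By the outcome, as a careful person would: the job done as asked, in the order asked, and still so for the second after the job is handed in, with the robot touching nothing.
It also fails if it takes over 56 s, if anything falls off the work surface, if the arm or the gripper's body presses on something with over 40 N, if the wrist force passes 120 N, or if a joint passes its speed limit or range.

ROBOT

A 6-joint arm with a two-finger parallel gripper is mounted at the origin on the work surface. World frame = base frame: x ahead of the robot, y to its left, z up, the work surface at z = 0. Lengths are in mm, angles in rad, forces in N, time in s.
With the tool pointing down it reaches from about 350 to 775 mm from the base axis. Payload 7.3 kg.
Tool frame: the origin (TCP) lies midway between the tips of the shut fingers; the grasp point (between the pads) lies 19 mm behind it (bot.tcp_to_grasp is the distance from the TCP to the grasp point, in mm); z points along the fingers, y is the line along which they close (so a half turn about z gives the same grasp; the last joint's range is limited). The gripper opens to 92 mm and grips with 3 to 60 N. Pads are 19 mm wide; open, the fingers measure 130 mm over their backs; the gripper's body (75 mm by 190 mm) begins 47 mm behind the grasp point.
Start: joints at [-1.394, 0.342, 1.524, -0, 1.275, -0.146], TCP at [166.565, -497.899, 204.841] pointing down, gripper open.
Joint ranges: [-2.53, 2.53], [-0.77, 2.02], [0.04, 2.7], [-1, 4.14], [0.28, 2.66], [-3.11, 3.11]. Speed limits (rad/s): [2.57, 2.57, 3.14, 3.14, 3.14, 3.14].

INTERFACE

Orientations are given as [roll, pitch, yaw] about the fixed x, y, z axes, in that order (R = Rz(yaw) Ry(pitch) Rx(roll)).
In Python, from plant import bot, viewer gives the robot as it stands. The module is installed in compiled form; this text tells all that it offers.
- The arm moves only by the shell command python3 -m handwheel 'ROWS'. ROWS is text: rows parted by semicolons, each of 7 numbers parted by spaces: the shift along the tool's x, y, z scaled (see below), then the turn, a rotation vector about the tool's x, y, z scaled (see below), then the opening, from -1 (shut) to 1 (fully open), so that 0 is half open. In form: tx ty tz rx ry rz gripper; .... A call has 1 to 8 rows; each row is the pose to reach, as a shift and turn from the pose commanded when the call began, along the tool's axes at that moment, turning the shorter way round; what a row does not reach only later rows make up. The controller multiplies each number of a shift by 10 cm and each number of a turn by pi rad. A row lasts 1/12 s, in which the tool goes at most 41.7 mm and 7.16 degrees, less where a joint would pass 70% of its speed; a pose out of reach is approached as far as the arm can. A call with a number of a shift or a turn outside -1 to 1 is refused whole. A call with a gripper value outside its range is refused whole. The fingers move at their own pace and stop on an object; the grip force is fixed at half the most. Time passes only in rows, so rows that repeat a pose let the fingers close. It gives the time, the measured TCP pose, the force, the opening and the grip force at its end, in the units of the state.
- bot.get_obs(): the state, without advancing time (a new reading comes with each control period).
- viewer.capture(name): name is "scene" or "top" or "wrist"; returns a dict with "frame" (400x640x3 uint8, red, green, blue), "fov_y" (degrees; the focal length in pixels is half the picture's height over the tangent of half this angle, whatever the lens; pixels are square), "cx", "cy" (the principal point, pixels), "dist_coeffs" ([k1, k2, p1, p2, k3] as OpenCV has them; the pictures are not rectified), "T" (4x4, takes a point from camera to world coordinates). Camera axes: x right, y down, z forward; pixel columns grow to the right and rows downward; lengths in mm; the calibration is good to about 2 mm. A picture is of the moment at which its call begins. There is no depth.
- bot.close_job(): hands the job in; it is judged then, once.
Trained networks look in a picture, given as the dict that the camera call returned (one of the last four; its "shot" number tells which), for a name from the list of things; names that differ only in an ending like _2 or _b are one class to them, and where a whole thing is asked for, a point or a joint stands for the part that bears it (a point fixed in the world has none). Each returns a list of dicts, best first, with "score" (0 to 1); they miss things now and then, are a little off and sometimes report something else, mostly with a low value. They report only what shows in the picture. A call takes as long as a camera call. They do not tell look-alikes from the thing itself.
- viewer.recognise(target, picture): "centre" ([column, row] in pixels, amid what is visible of it).
- viewer.cut_out(target, picture): "pixels" (400x640 bool, what is visible of it) and "centre" ([column, row] in pixels, amid what is visible of it).
The state is a dict: "time": time; "joint_positions": joint angles; "dq": joint speeds; "tau": joint torques, N m; "tool_pos": TCP position; "tcp_rot": TCP orientation; "contact_force": force on the tool from outside, world axes, zero at the start; "moment": the same for the moment, N m; "grip_width": finger opening in mm; "finger_force": force on a finger pad.
Only numpy, scipy, OpenCV 4.12 (cv2) and the standard library are available. Lean on these libraries where they do the work, as an engineer would, in place of code of your own. Each camera call takes 0.05 s, during which the arm holds its last target. There are 200 camera calls.

## Working session

There is one attempt and no reset: what is moved stays moved. The work goes in short steps, Python scripts to look and compute and a shell command to move; the robot and the scene stay as the last step left them, time stands still between calls to the robot, and variables do not carry over. Pictures are saved under pics/ and viewed, at most 10 in all, crops included, and the job is handed in when it is done.

```bash
mkdir -p pics; cat > h.py <<'E'
import numpy as np, cv2
from plant import bot, viewer
def K(p):
    f=200/np.tan(np.radians(p["fov_y"])/2); return np.array([[f,0,p["cx"]],[0,f,p["cy"]],[0,0,1.]])
def px2w(p,uv,z):
    n=cv2.undistortPoints(np.array([[uv]],float),K(p),np.array(p["dist_coeffs"],float))[0,0]
    T=np.array(p["T"]); d=T[:3,:3]@[n[0],n[1],1]; o=T[:3,3]; return o+d*(z-o[2])/d[2]
def w2px(p,X):
    T=np.linalg.inv(np.array(p["T"])); X=np.atleast_2d(X).astype(float)
    r=cv2.projectPoints(X,cv2.Rodrigues(T[:3,:3])[0],T[:3,3],K(p),np.array(p["dist_coeffs"],float))[0]; return r[:,0]
def save(p,n): cv2.imwrite(f"pics/{n}.png",p["frame"][:,:,::-1])
E
python3 - <<'E'
from h import *
np.set_printoptions(precision=1,suppress=True)
for n in("scene","top"):
    p=viewer.capture(n); save(p,n+"1"); print(n,p["fov_y"],np.array(p["T"])[:3,3])
    for t,z in(("caplet",8),("tablet_1",8),("med_cup",42),("organiser",26),("ridge_a",41),("mug",86),("tray",4)):
        for r in viewer.recognise(t,p)[:4]: print(t,round(r["score"],2),np.array(r["centre"]),px2w(p,r["centre"],z))
o=bot.get_obs(); print(o["time"],o["tool_pos"],o["tcp_rot"],o["grip_width"])
E
```

```text
scene 43.07922959216146 [ 977.1 -210.6  993.6]
caplet 0.56 [341.4 166.4] [391.4 117.5   8. ]
med_cup 0.93 [346.  165.3] [413.1 117.   42. ]
med_cup 0.91 [405.2 281. ] [713.2 104.9  42. ]
med_cup 0.8 [267.9 180.9] [380.6 -60.2  42. ]
med_cup 0.75 [364.5  94.9] [240.5 251.4  42. ]
organiser 0.74 [442.2 186. ] [542.5 298.3  26. ]
organiser 0.59 [211.5 264.3] [ 513.9 -239.    26. ]
ridge_a 0.9 [239.9 238. ] [ 488.2 -165.    41. ]
ridge_a 0.75 [209.6 257.6] [ 505.3 -237.5   41. ]
ridge_a 0.73 [175.4 271.5] [ 506.6 -311.5   41. ]
ridge_a 0.26 [344.6 166.3] [413.7 113.3  41. ]
mug 0.61 [421.  142.7] [451.6 282.5  86. ]
tray 0.76 [388.4 187.3] [485.1 193.2   4. ]
tray 0.68 [343.4 168. ] [395.  121.2   4. ]
top 57.695291203654165 [330.2  -0.8 807.6]
med_cup 0.88 [347.2 259.8] [377.5 -50.9  42. ]
med_cup 0.82 [269.3 238.9] [406.8 116.4  42. ]
med_cup 0.81 [288.8 109. ] [706.3 106.8  42. ]
med_cup 0.66 [467.5 215.7] [ 493.3 -302.1   42. ]
organiser 0.8 [435.7 211.6] [ 499.8 -238.1   26. ]
ridge_a 0.74 [471.  216.3] [ 492.9 -310.1   41. ]
ridge_a 0.74 [436.1 214.4] [ 490.5 -234.6   41. ]
ridge_a 0.74 [400.1 215.9] [ 480.5 -157.3   41. ]
ridge_a 0.19 [240.4 219.5] [442.8 183.3  41. ]
mug 0.61 [177.6 224.9] [414.  298.1  86. ]
tray 0.62 [240.1 221.5] [443.7 192.2   4. ]
0.8 [ 166.6 -497.9  204.9] [3.1 0.  0.3] 91.83610843749906
```

View pics/scene1.png

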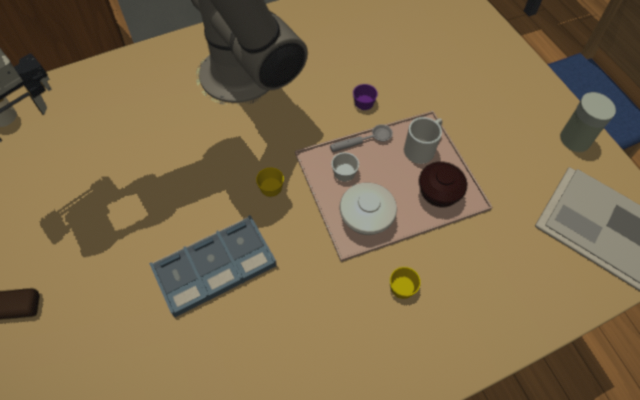

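View pics/top1.png

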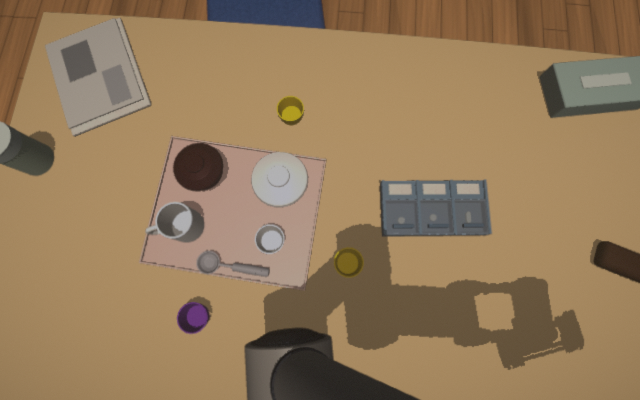

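The scene and top views agree. The oblong caplet shows in the pocket at the far -y end (top ≈ (468,216), scene ≈ (177,273)), with round tablets in the other two. The white cup is at top (270,239); the yellow and purple cups are decoys. Next I'll fit the organiser pose and work out the first move.

```bash
cat >> h.py <<'E'
from scipy.spatial.transform import Rotation as R
def Rt(o): return R.from_euler("xyz",o["tcp_rot"])
def to(pos,yaw,base=None):
    """shift/turn numbers (handwheel units) from current pose to pos, tool down with yaw"""
    o=bot.get_obs(); r=Rt(o); t=R.from_euler("xyz",[np.pi,0,yaw])
    return np.round(np.r_[r.inv().apply(np.array(pos)-o["tool_pos"])/100,(r.inv()*t).as_rotvec()/np.pi],3)
E
python3 - <<'E'
from h import *
np.set_printoptions(precision=3,suppress=True)
for n in("scene","top"):
    p=viewer.capture(n)
    for r in viewer.cut_out("organiser",p)[:2]:
        m=r["pixels"].astype(np.uint8); c=max(cv2.findContours(m,0,2)[0],key=len)
        w=np.array([px2w(p,q[0],20)[:2] for q in c],np.float32); print(n,r["score"],m.sum(),cv2.minAreaRect(w))
o=bot.get_obs(); w=viewer.capture("wrist"); T=np.array(w["T"]); r=Rt(o)
print(o["tcp_rot"],"cam in tool",r.inv().apply(T[:3,3]-o["tool_pos"]),"axis",r.inv().apply(T[:3,2]),w["fov_y"])
print(to([430,-312,220],0))
E
```

```text
scene 0.82 6776 ((511.5902404785156, -236.3480987548828), (138.43801879882812, 239.8419952392578), 5.319809913635254)
top 0.71 5976 ((510.5150451660156, -238.3330078125), (128.39405822753906, 243.4353790283203), 5.663539409637451)
[3.141 0.    0.323] cam in tool [  72.14    -0.265 -178.781] axis [-0.269 -0.     0.963] 64.08636604238674
[ 3.088 -0.927 -0.152  0.     0.     0.103]
```

```bash

python3 -m handwheel '0.9 -0.25 0.14 0 0 0 -1;0.9 -0.25 0.14 0 0 0 -1;0.9 -0.25 0.14 0 0 0 -1' >/dev/null
python3 -m handwheel '0.9 -0.25 0.14 0 0 0 -1;0.9 -0.25 0.14 0 0 0 -1;0.9 -0.25 0.14 0 0 0 -1' >/dev/null
python3 -m handwheel '0.9 -0.25 0.14 0 0 0 -1;0.9 -0.25 0.14 0 0 0 -1;0.9 -0.25 0.14 0 0 0 -1' >/dev/null
python3 -m handwheel '0.88 -0.24 0.13 0 0 0.073 -1;0.88 -0.24 0.13 0 0 0.073 -1;0.88 -0.24 0.13 0 0 0.073 -1;0.88 -0.24 0.13 0 0 0.073 -1'
python3 - <<'E'
from h import *
np.set_printoptions(precision=2,suppress=True)
p=viewer.capture("wrist"); save(p,"w1")
for t,z in(("caplet",8),("tablet_1",8),("organiser",26),("ridge_a",29)):
    for r in viewer.cut_out(t,p)[:3]:
        m=r["pixels"].astype(np.uint8); c=max(cv2.findContours(m,0,1)[0],key=len)
        w=np.array([px2w(p,q[0],z)[:2] for q in c],np.float32); print(t,round(r["score"],2),np.array(r["centre"]),px2w(p,r["centre"],z)[:2],[np.array(v) for v in cv2.minAreaRect(w)])
E
```

```text
time: 2.13
tool_pos: [476.5, -288.8, 149.1]
tcp_rot: [-3.141, 0.0, 0.097]
contact_force: [-0.6, 0.1, -0.8]
grip_width: 9.6
finger_force: 0.0
organiser 0.82 [264. 147.] [ 513.17 -235.56] [array([ 510.27, -235.71]), array([123.79, 239.05]), array(5.65)]
ridge_a 0.87 [185.9 170.1] [ 484.67 -163.4 ] [array([ 481.28, -161.93]), array([79.04, 70.25]), array(5.45)]
ridge_a 0.63 [265.8 169.5] [ 492.63 -238.88] [array([ 488.31, -237.94]), array([77.84, 70.82]), array(5.56)]
```

View pics/w1.png

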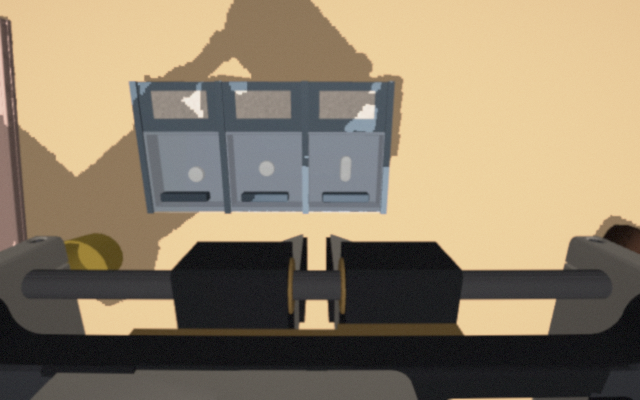

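The wrist view shows all three pockets: the caplet at (346,169) lies roughly along organiser x in the right-hand pocket (a), tablets are at (196,174) and (266,169), and ridge a is at (345,196). I'll fit the pose from the corners.

```bash
python3 - <<'E'
from h import *
np.set_printoptions(precision=1,suppress=True)
p=viewer.capture("wrist"); yaw=.097; Rz=R.from_euler("z",yaw)
# front corners z=26(bottom edge) and back corners
for uv,l in(((150,212),(-40,117,26)),((386,212),(-40,-117,26)),((132,83),(82,117,26)),((394,83),(82,-117,26)),((345,193),(-22,-76,41)),((264,193),(-22,0,41)),((186,192),(-22,76,41))):
    print(uv,px2w(p,uv,l[2])-Rz.apply(l))
g=p["frame"][150:190,325:367].astype(int).sum(2); m=(g>np.percentile(g,88)).astype(np.uint8)
n,lab,st,ce=cv2.connectedComponentsWithStats(m); i=1+st[1:,4].argmax(); c=np.argwhere(lab==i)[:,::-1]+[325,150]
w=np.array([px2w(p,q,13)[:2] for q in c],np.float32); print(st[i],ce[i]+[325,150],cv2.minAreaRect(w))
O=bot.get_obs(); print(O["tool_pos"],O["time"])
E
```

```text
(150, 212) [ 487.1 -241.     0. ]
(386, 212) [ 486.4 -242.1    0. ]
(132, 83) [ 486.4 -241.8    0. ]
(394, 83) [ 485.2 -242.9    0. ]
(345, 193) [ 491.5 -240.1    0. ]
(264, 193) [ 491.8 -240.9    0. ]
(186, 192) [ 493.4 -244.2    0. ]
[ 13   4  10  24 202] [342.4 165.1] ((497.9567565917969, -315.3414611816406), (23.044971466064453, 8.941675186157227), 6.391825199127197)
[ 473.7 -291.6  150.2] 2.4333
```

```bash

python3 -m handwheel '-0.34 0.27 0.6 0 0 0 -1;-0.34 0.27 0.6 0 0 0 -1;-0.34 0.27 0.6 0 0 0 -1' >/dev/null
python3 -m handwheel '0 0 0.55 0 0 0 -1;0 0 0.55 0 0 0 -1;0 0 0.55 0 0 0 -1;0 0 0.55 0 0 0 -1'
python3 - <<'E'
from h import *
np.set_printoptions(precision=2,suppress=True)
p=viewer.capture("wrist"); save(p,"w2")
o=bot.get_obs(); print(o["tool_pos"],o["tcp_rot"],R.from_euler("z",-.097).apply(np.array(o["tool_pos"])-[487,-241.5,0]))
E
```

```text
time: 3.02
tool_pos: [443.4, -320.9, 35.4]
tcp_rot: [-3.142, -0.0, 0.093]
contact_force: [0.2, 0.1, 0.4]
grip_width: 0.2
finger_force: 0.0
[ 444.09 -321.39   36.34] [ 3.14 -0.    0.09] [-50.44 -75.36  36.34]
```

View pics/w2.png

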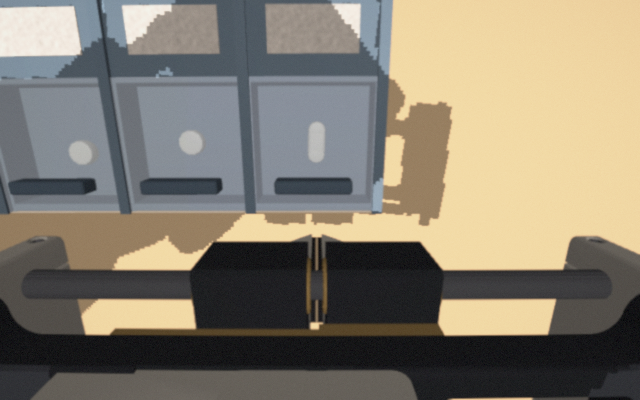

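The shut fingers at column 318 line up with ridge a at (313,186), in front of it. I'll push it open.

```bash

python3 -m handwheel '0.1 0 0.02 0 0 0 -1;0.2 0 0.02 0 0 0 -1;0.3 0 0.02 0 0 0 -1;0.42 0 0.02 0 0 0 -1;0.54 0 0.02 0 0 0 -1;0.66 0 0.02 0 0 0 -1;0.78 0 0.02 0 0 0 -1;0.84 0 0.02 0 0 0 -1'
python3 - <<'E'
from h import *
np.set_printoptions(precision=2,suppress=True)
p=viewer.capture("top"); save(p,"t3")
o=bot.get_obs(); print(o["tool_pos"],o["contact_force"],R.from_euler("z",-.097).apply(np.array(o["tool_pos"])-[487,-241.5,0]))
p=viewer.capture("wrist"); save(p,"w3")
E
```

```text
time: 3.73
tool_pos: [529.6, -312.3, 33.5]
tcp_rot: [3.14, -0.002, 0.095]
contact_force: [0.7, -0.6, 0.8]
grip_width: 0.5
finger_force: 0.0
[ 529.84 -312.27   33.39] [-0.4  -0.03  0.01] [ 35.78 -74.58  33.39]
```

View pics/w3.png

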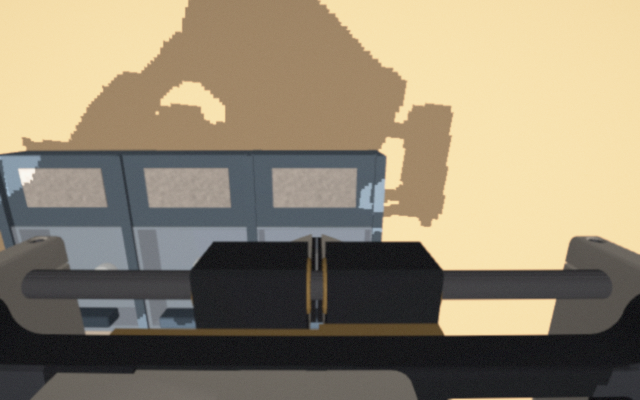

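The gripper hides the ridge in this view, so I'll lift and back off to check the cover.

```bash

python3 -m handwheel '-0.1 0 -0.4 0 0 0 -1;-0.4 0 -0.8 0 0 0 -0.52;-0.6 0 -0.9 0 0 0 -0.52;-0.6 0 -0.9 0 0 0 -0.52;-0.6 0 -0.9 0 0 0 -0.52'
python3 - <<'E'
from h import *
np.set_printoptions(precision=2,suppress=True)
p=viewer.capture("wrist"); save(p,"w4")
o=bot.get_obs(); print(o["tool_pos"],o["grip_width"])
for t in("caplet","tablet_1"):
    for r in viewer.cut_out(t,p)[:3]:
        m=r["pixels"].astype(np.uint8); c=max(cv2.findContours(m,0,1)[0],key=len)
        w=np.array([px2w(p,q[0],9)[:2] for q in c],np.float32); print(t,round(r["score"],2),np.array(r["centre"]),px2w(p,r["centre"],9)[:2],cv2.minAreaRect(w))
E
```

```text
time: 4.25
tool_pos: [466.8, -318.9, 124.3]
tcp_rot: [3.14, -0.002, 0.092]
contact_force: [-0.8, -0.2, -0.1]
grip_width: 20.7
finger_force: 0.0
[ 467.07 -318.37  123.1 ] 21.586696800579382
```

View pics/w4.png

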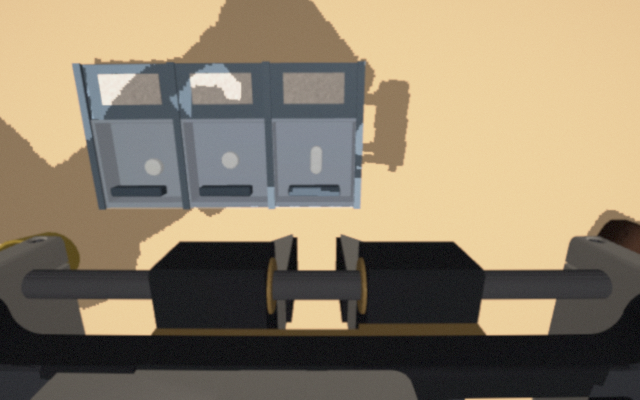

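Cover a has not moved: the ridge is still at (314,189), level with the other two at row 190. The fingers must have passed over it, so I'll triangulate the ridge height from the w2, w4 and w1 views.

```bash
python3 - <<'E'
from h import *
np.set_printoptions(precision=1,suppress=True)
p=viewer.capture("wrist"); o=bot.get_obs(); T=np.array(p["T"]); r=Rt(o)
ct=r.inv().apply(T[:3,3]-o["tool_pos"]); cr=r.inv()*R.from_matrix(T[:3,:3])
def cam(pos,yaw):
    q=dict(p); t=R.from_euler("xyz",[np.pi,0,yaw]); M=np.eye(4); M[:3,:3]=(t*cr).as_matrix(); M[:3,3]=t.apply(ct)+pos; q["T"]=M; return q
c2=cam([444.1,-321.4,36.3],.094); c4=p; c1=cam([473.7,-291.6,150.2],.095); c3=cam([529.8,-312.3,33.4],.095)
loc=lambda x:R.from_euler("z",-.097).apply(x-np.array([487,-241.5,0]))
im=[cv2.imread(f"pics/{n}.png") for n in("w2","w4","w1")]
for n,I,col,(a,b) in(("w2",im[0],313,(165,220)),("w4",im[1],300,(170,215)),("w1",im[2],340,(178,218))): print(n,I[a:b,col-6:col+6].mean((1,2)).astype(int))
for n,c,uv in(("w2top",c2,(313,181)),("w2mid",c2,(313,187)),("w4",c4,(314,189)),("w1",c1,(345,195))):
    print(n,[loc(px2w(c,uv,z)) for z in(26,29,41)])
for n,c,uvs in(("w2",c2,((378,78),(250,78),(250,212),(380,212))),("w4",c4,((362,64),(360,208),(100,208),(76,65)))): print(n,[(uv,loc(px2w(c,uv,26))) for uv in uvs])
for c in(c2,c4,c1): print("model proj",w2px(c,np.array([487,-241.5,0])+R.from_euler("z",.097).apply([[-26,-76,29],[-26,-76,41],[-18,-76,41],[-40,-117,26],[82,-117,26],[-40,0,26]])).round().tolist())
E
```

```text
w2 [144 144 144 144 145 144 143 144 143 143 143 134 102  63  47  49  59  65
  69  69  69  69  69  68  68  68  66  66  66  89 114 122 123 123 123 123
 123 126 135 142 145 144 143 142 144 152 161 150 140 154 160 160 160 160
 159]
w4 [138 138 138 139 138 138 138 138 138 138 138 138 138 133 110  70  56  81
 109 126 130 131 130 130 126 115 115 118 118 118 118 121 133 138 138 142
 169 206 208 204 203 202 203 203 202]
w1 [154 151 147 141 137 136 137 136 137 137 136 137 132 111  70  54  80 112
 127 131 130 130 128 119 112 115 117 117 121 130 136 137 149 186 210 207
 203 202 202 202]
w2top [array([-17.8, -73.3,  26. ]), array([-17.2, -73.4,  29. ]), array([-14.7, -73.5,  41. ])]
w2mid [array([-21.5, -73.3,  26. ]), array([-20.8, -73.4,  29. ]), array([-18.1, -73.5,  41. ])]
w4 [array([-19.4, -71.7,  26. ]), array([-18.6, -71.7,  29. ]), array([-15.8, -71.8,  41. ])]
w1 [array([-23.1, -76.5,  26. ]), array([-22.4, -76.3,  29. ]), array([-19.3, -75.2,  41. ])]
w2 [((378, 78), array([  40.6, -109.8,   26. ])), ((250, 78), array([ 40.7, -38.6,  26. ])), ((250, 212), array([-37.3, -34.1,  26. ])), ((380, 212), array([ -37.5, -114.8,   26. ]))]
w4 [((362, 64), array([  83. , -110.4,   26. ])), ((360, 208), array([ -36.9, -112.9,   26. ])), ((100, 208), array([-36.5, 122.1,  26. ])), ((76, 65), array([ 83.8, 119.9,  26. ]))]
model proj [[317.0, 195.0], [318.0, 201.0], [317.0, 187.0], [383.0, 216.0], [395.0, -6.0], [196.0, 216.0]]
model proj [[319.0, 197.0], [319.0, 201.0], [319.0, 192.0], [364.0, 211.0], [370.0, 65.0], [235.0, 211.0]]
model proj [[345.0, 199.0], [346.0, 202.0], [346.0, 194.0], [385.0, 211.0], [393.0, 81.0], [268.0, 212.0]]
```

```bash
python3 - <<'E'
import cv2,numpy as np
a=cv2.imread("pics/w2.png")[140:260,220:400]; b=cv2.imread("pics/t3.png")[150:270,360:540]
cv2.imwrite("pics/c1.png",np.vstack([cv2.resize(x,None,fx=2.4,fy=2.4,interpolation=cv2.INTER_CUBIC) for x in(a,b)]))
E
```

```text
(no output)
```

View pics/c1.png

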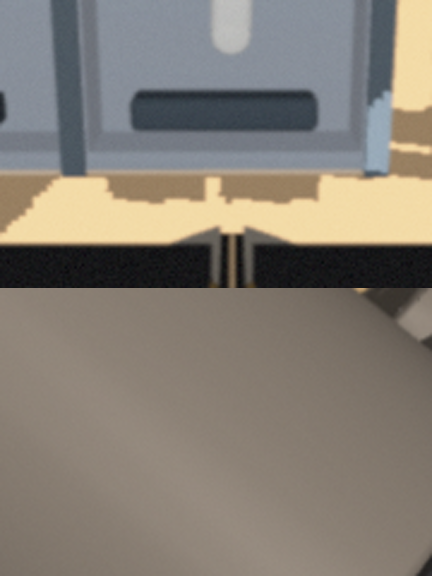

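The ridge top and face fit the given geometry, with the organiser about 3 mm further in +x than I had it. The tips probably sat too high, so I'll redo the push at a lower tip height and check the force partway.

```bash

python3 -m handwheel '-0.22 0 0.2 0 0 0 -1;-0.22 0 0.5 0 0 0 -1;-0.22 0 0.8 0 0 0 -1;-0.22 0 0.92 0 0 0 -1;-0.22 0 0.92 0 0 0 -1;-0.22 0 0.92 0 0 0 -1'
python3 -m handwheel '0.08 0 0 0 0 0 -1;0.16 0 0 0 0 0 -1;0.2 0 0 0 0 0 -1'
python3 -m handwheel '0.05 0 0 0 0 0 -1;0.1 0 0 0 0 0 -1'
python3 -m handwheel '0.05 0 0 0 0 0 -1;0.1 0 0 0 0 0 -1'
python3 - <<'E'
from h import *
p=viewer.capture("wrist"); save(p,"w5")
o=bot.get_obs(); print(o["tool_pos"],o["contact_force"])
E
```

```text
time: 4.95
tool_pos: [445.3, -319.8, 29.7]
tcp_rot: [-3.14, 0.002, 0.094]
contact_force: [0.3, -0.5, -0.2]
grip_width: 0.4
finger_force: 0.0
time: 5.2
tool_pos: [467.5, -319.0, 32.1]
tcp_rot: [3.139, -0.002, 0.094]
contact_force: [0.6, -0.1, 0.0]
grip_width: 0.3
finger_force: 0.0
time: 5.37
tool_pos: [476.2, -317.5, 31.4]
tcp_rot: [3.141, -0.001, 0.094]
contact_force: [-0.6, -0.3, 0.2]
grip_width: 0.2
finger_force: 0.0
time: 5.53
tool_pos: [485.7, -316.5, 31.0]
tcp_rot: [3.141, -0.0, 0.094]
contact_force: [-0.2, -0.3, -0.3]
grip_width: 0.4
finger_force: 0.0
[ 486.58383519 -316.56444095   31.02398417] [ 1.08887191  0.71189398 -0.20404792]
```

View pics/w5.png

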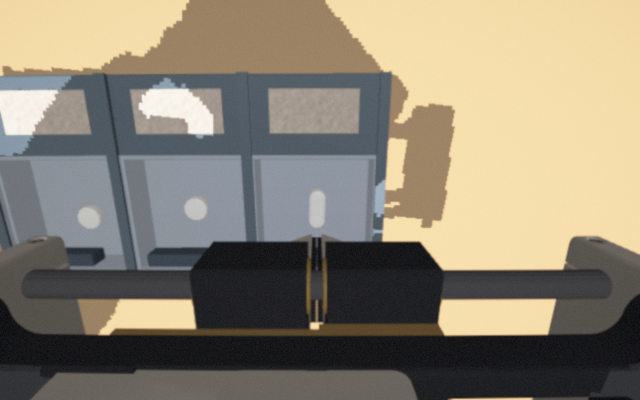

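Ridges b and c are at row 256 and ridge a is again hidden under the gripper, with no force felt, so the real tip height looks higher than reported. I'll probe down gently onto the cover here.

```bash

for i in 1; do python3 -m handwheel '0 0 0.02 0 0 0 -1;0 0 0.02 0 0 0 -1' | grep -E 'pos|force: \['; done
python3 -m handwheel '0 0 0.02 0 0 0 -1;0 0 0.02 0 0 0 -1' | grep -E 'pos|force: \['
python3 -m handwheel '0 0 0.02 0 0 0 -1;0 0 0.02 0 0 0 -1' | grep -E 'pos|force: \['
python3 -c "
from h import *
p=viewer.capture('scene'); save(p,'s5'); o=bot.get_obs(); print(o['tool_pos'],o['contact_force'],o['moment'],o['tau'])
c=w2px(p,[490,-315,40])[0].astype(int);print(c)
I=p['frame'][c[1]-60:c[1]+60,c[0]-75:c[0]+75,::-1]; cv2.imwrite('pics/c2.png',cv2.resize(I,None,fx=4.5,fy=4.5,interpolation=2))"
```

```text
tool_pos: [484.9, -316.4, 28.4]
contact_force: [0.1, 0.4, 0.2]
tool_pos: [484.7, -316.5, 26.4]
contact_force: [-0.0, 0.1, -0.1]
tool_pos: [484.8, -316.5, 24.4]
contact_force: [-0.8, -0.1, 0.0]
[ 484.91031974 -316.57423961   24.61902012] [-0.01391796 -0.36319903  0.37480285] [ 0.02256116  0.01899099 -0.03053359] [-1.17026761e-02 -5.21350873e+01 -1.92290497e+01  6.59110607e-02
 -5.72599901e-02 -8.78433207e-05]
[171 265]
```

View pics/c2.png

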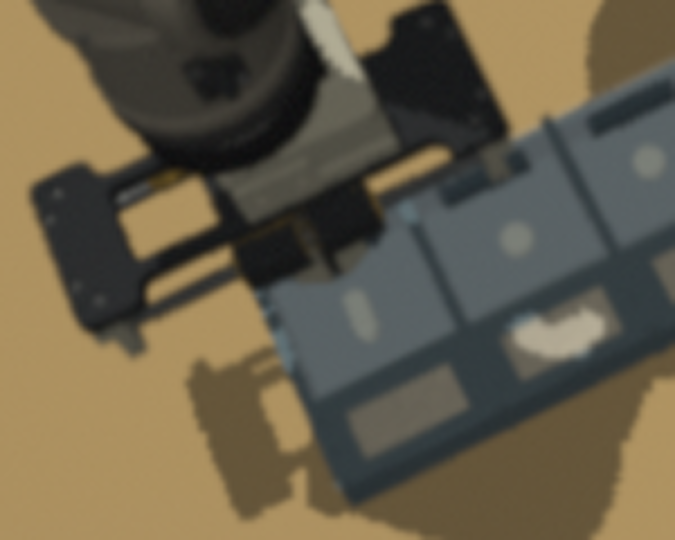

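```bash
python3 - <<'E'
from h import *
np.set_printoptions(precision=1,suppress=True)
p=viewer.capture("scene"); t=np.array(bot.get_obs()["tool_pos"]); print(t)
for dz in(0,8,16,30): print(dz,(w2px(p,t+[0,0,dz])[0]-[96,205])*4.5)
O=np.array([490,-239,0]); Rz=R.from_euler("z",.097)
for l in((-40,-117,26),(82,-117,26),(-35,-38,32),(35,-38,32),(-22,0,41),(-26,-22,41),(-26,22,41),(-22,-76,41)): print(l,(w2px(p,O+Rz.apply(l))[0]-[96,205])*4.5)
for n,l in(("b ridge",(485,178)),("corner",(350,500)),("divider front",(400,205)),("divider back",(465,325)),("right front corner",(265,290))): 
    uv=np.array(l)/4.5+[96,205]; print(n,R.from_euler("z",-.097).apply(px2w(p,uv,41 if "ridge" in n else 28)-O))
E
```

```text
[ 485.  -316.6   24.7]
0 [342.  276.8]
8 [337.8 270. ]
16 [333.4 263.1]
30 [325.7 250.8]
(-40, -117, 26) [239.7 266.5]
(82, -117, 26) [336.8 490. ]
(-35, -38, 32) [397.2 194.4]
(35, -38, 32) [455.7 317. ]
(-22, 0, 41) [478.9 172.1]
(-26, -22, 41) [432.  186.3]
(-26, 22, 41) [518.7 144.6]
(-22, -76, 41) [327.2 245.3]
b ridge [-17.8   1.3  41. ]
corner [  89.9 -113.3   28. ]
divider front [-31.4 -39.   28. ]
divider back [ 38.8 -35.9  28. ]
right front corner [ -22.1 -110.5   28. ]
```

There's still no contact at a reported 24.6, and the scene view allows for tips up to about 10 mm higher than reported. I'll keep probing in small steps until contact.

```bash

python3 -m handwheel '0 0 0.02 0 0 0 -1;0 0 0.02 0 0 0 -1' | grep -E 'pos|force: \['
python3 -m handwheel '0 0 0.02 0 0 0 -1;0 0 0.02 0 0 0 -1' | grep -E 'pos|force: \['
python3 -m handwheel '0 0 0.02 0 0 0 -1;0 0 0.02 0 0 0 -1' | grep -E 'pos|force: \['
python3 -c "
from h import *
p=viewer.capture('wrist'); save(p,'w6'); o=bot.get_obs(); print(o['tool_pos'],o['contact_force'])"
```

```text
tool_pos: [485.0, -316.5, 22.6]
contact_force: [0.1, 0.3, 0.9]
tool_pos: [485.0, -316.5, 20.5]
contact_force: [-0.3, 0.4, 0.5]
tool_pos: [485.3, -316.8, 19.3]
contact_force: [-1.6, 0.8, 3.6]
[ 485.32075506 -316.7186006    19.25638784] [-0.66253042  0.1980727   5.31430932]
```

Contact comes at a reported 19.5, but the pads may overlap the ridge top here. I'll step 20 mm clear and probe again to settle it.

```bash

python3 -m handwheel '0 0 -0.05 0 0 0 -1;0.2 0 -0.05 0 0 0 -1;0.2 0 0.01 0 0 0 -1;0.2 0 0.01 0 0 0 -1' | grep -E 'pos|force: \['
python3 -m handwheel '0 0 0.02 0 0 0 -1;0 0 0.02 0 0 0 -1' | grep -E 'pos|force: \['
```

```text
tool_pos: [504.9, -314.2, 16.9]
contact_force: [-0.8, 0.9, -0.3]
tool_pos: [504.0, -314.4, 15.1]
contact_force: [-0.0, 0.2, 0.7]
```

```bash

python3 -m handwheel '0 0 0.02 0 0 0 -1;0 0 0.02 0 0 0 -1' | grep -E 'pos|force: \['
python3 -m handwheel '0 0 0.02 0 0 0 -1;0 0 0.02 0 0 0 -1' | grep -E 'pos|force: \['
python3 -m handwheel '0 0 0.02 0 0 0 -1;0 0 0.02 0 0 0 -1' | grep -E 'pos|force: \['
```

```text
tool_pos: [504.5, -314.7, 13.5]
contact_force: [-0.6, -0.3, 0.2]
tool_pos: [504.8, -314.7, 11.5]
contact_force: [-0.2, -0.5, -0.2]
tool_pos: [504.9, -314.7, 9.5]
contact_force: [0.0, 0.7, 0.0]
```

```bash

python3 -m handwheel '0 0 0.015 0 0 0 -1;0 0 0.015 0 0 0 -1' | grep -E 'pos|force: \['
python3 -m handwheel '0 0 0.015 0 0 0 -1;0 0 0.015 0 0 0 -1' | grep -E 'pos|force: \['
```

```text
tool_pos: [505.0, -314.6, 8.1]
contact_force: [1.1, -0.0, -0.5]
tool_pos: [505.4, -314.8, 7.4]
contact_force: [0.2, 0.2, 3.4]
```

Both probes agree: the ridge top (41 mm) touches at reported 19.7 and the cover (29 mm) at 7.8, so the true tip is 21.3 mm above the reported z. I'll lift, go behind the ridge, and push with the tip at a true 32.5 (reported ≈ 11).

```bash

python3 -m handwheel '0 0 -0.35 0 0 0 -1;0 0 -0.35 0 0 0 -1;-0.3 0 -0.35 0 0 0 -1;-0.62 0 -0.35 0 0 0 -1;-0.62 0 -0.35 0 0 0 -1;-0.62 0 -0.2 0 0 0 -1;-0.62 0 -0.05 0 0 0 -1;-0.62 0 -0.05 0 0 0 -1'
python3 -m handwheel '0.1 0 0 0 0 0 -1;0.2 0 0 0 0 0 -1;0.3 0 0 0 0 0 -1;0.36 0 0 0 0 0 -1'
python3 -m handwheel '0.1 0 0 0 0 0 -1;0.2 0 0 0 0 0 -1;0.3 0 0 0 0 0 -1;0.4 0 0 0 0 0 -1;0.48 0 0 0 0 0 -1;0.48 0 0 0 0 0 -1'
```

```text
time: 8.73
tool_pos: [442.3, -319.7, 9.9]
tcp_rot: [-3.139, 0.002, 0.093]
contact_force: [-0.6, -0.6, 0.3]
grip_width: 0.4
finger_force: 0.0
time: 9.07
tool_pos: [481.3, -317.3, 12.6]
tcp_rot: [3.14, -0.001, 0.094]
contact_force: [-2.1, -0.7, 0.3]
grip_width: 0.7
finger_force: 0.7
time: 9.57
tool_pos: [528.9, -312.4, 11.8]
tcp_rot: [3.141, -0.001, 0.094]
contact_force: [-0.8, -0.5, 0.1]
grip_width: 0.1
finger_force: 0.0
```

```bash

python3 -m handwheel '0.02 0 0 0 0 0 -1;0.03 0 0 0 0 0 -1;0.03 0 0 0 0 0 -1' | grep -E 'pos|force: \['
python3 -m handwheel '-0.1 0 -0.3 0 0 0 -1;-0.4 0 -0.8 0 0 0 -0.52;-0.6 0 -1 0 0 0 -0.52;-0.6 0 -1 0 0 0 -0.52;-0.6 0 -1 0 0 0 -0.52'
python3 - <<'E'
from h import *
np.set_printoptions(precision=2,suppress=True)
p=viewer.capture("wrist"); save(p,"w7"); O=np.array([490,-239,0])
o=bot.get_obs(); print(o["tool_pos"],o["grip_width"])
a=w2px(p,O+R.from_euler("z",.097).apply([[50,-76,41],[0,-76,8],[-22,-76,41]])); print(a)
for t in("caplet","ridge_a"):
    for r in viewer.recognise(t,p)[:3]: print(t,r["score"],r["centre"])
for x in a.astype(int): print(p["frame"][x[1]-14:x[1]+15:2,x[0]-12:x[0]+12].mean((1,2)).astype(int))
x,y=a[1].astype(int); g=cv2.GaussianBlur(p["frame"].astype(np.float32).sum(2),(3,3),0)[y-25:y+25,x-22:x+22]
m=(g>(np.median(g)+g.max())/2).astype(np.uint8); n,l,s,c=cv2.connectedComponentsWithStats(m)
for i in range(1,n):
    if s[i,4]>60:
        q=np.argwhere(l==i)[:,::-1]+[x-22,y-25]; w=np.array([px2w(p,u,10)[:2] for u in q],np.float32); print(s[i],c[i]+[x-22,y-25],cv2.minAreaRect(w))
E
```

```text
tool_pos: [529.8, -312.3, 11.7]
contact_force: [0.1, 0.2, -0.0]
time: 10.23
tool_pos: [470.1, -319.3, 114.5]
tcp_rot: [3.138, -0.003, 0.092]
contact_force: [-0.5, 0.4, 0.2]
grip_width: 20.7
finger_force: 0.0
[ 470.1  -318.5   112.76] 21.321273294616677
[[313.27 106.13]
 [313.86 165.07]
 [313.86 198.06]]
caplet 0.56 [314.7, 167.0]
ridge_a 0.8 [130.5, 167.0]
ridge_a 0.58 [311.6, 76.2]
ridge_a 0.58 [224.0, 166.0]
[179 179 181 180 180 180 167  80  72  71  68  64 124 141 141]
[ 94 109 113 118 134 118 141 133 113 127 137 143 173 177 169]
[162 162 162 162 163 163 137  87  84  64  56  56  94 155 157]
[18 33 11  8 66] [313.76 176.58] ((487.37255859375, -315.6905212402344), (6.394978046417236, 9.00894832611084), 5.275958061218262)
```

View pics/w7.png

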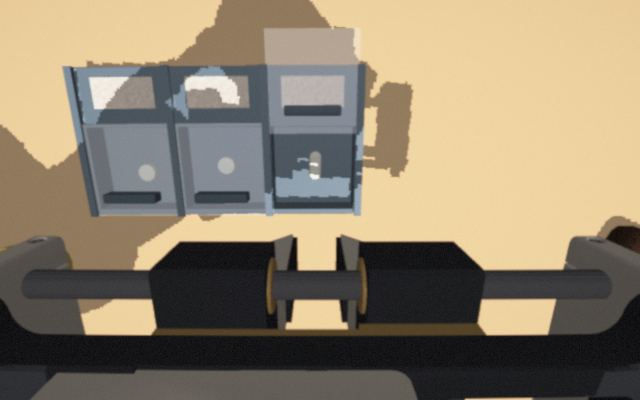

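Cover a is now open: its ridge is at (312,110) over the label shelf, and the caplet is at (315,165) in the open pocket, lying along organiser x. Next is the grasp approach.

```bash
python3 - <<'E'
from h import *
p=viewer.capture("wrist"); c=px2w(p,(315,165.5),9); print(c, bot.get_obs()["tool_pos"], to([c[0],c[1],20],.1))
for n in("top","scene"):
    q=viewer.capture(n); print(n,[(r["score"],r["centre"],px2w(q,r["centre"],9)) for r in viewer.recognise("caplet",q)[:2]])
E
```

```text
[ 497.3477651  -313.46857569    9.        ] [ 470.07249635 -317.41805503  110.43043422] [ 0.277 -0.012  0.904 -0.001  0.    -0.002]
top []
scene [(0.6, [175.8, 274.9], array([ 498.57027642, -316.28593105,    9.        ])), (0.47, [369.3, 136.6], array([340.23683401, 217.14183922,   9.        ]))]
```

```bash

python3 -m handwheel '0.28 0 0.3 0 0 0 -0.52;0.28 0 0.7 0 0 0 -0.52;0.28 0 0.9 0 0 0 -0.52;0.28 0 0.9 0 0 0 -0.52;0.28 0 0.9 0 0 0 -0.52'
python3 -m handwheel '0 0 0.15 0 0 0 -0.52;0 0 0.29 0 0 0 -0.52;0 0 0.29 0 0 0 -0.52;0 0 0.29 0 0 0 -0.52'| grep -E 'pos|force: \[|width'
python3 -m handwheel '0 0 0.025 0 0 0 -0.52;0 0 0.025 0 0 0 -0.52;0 0 0.025 0 0 0 -0.52'| grep -E 'pos|force: \[|width'
```

```text
time: 11.05
tool_pos: [497.7, -314.8, 20.7]
tcp_rot: [-3.14, 0.002, 0.094]
contact_force: [0.6, -1.1, 1.0]
grip_width: 21.9
finger_force: 0.0
tool_pos: [498.7, -316.0, -5.8]
contact_force: [-0.1, -0.4, 0.2]
grip_width: 21.9
tool_pos: [498.6, -315.8, -8.6]
contact_force: [0.1, -0.3, -1.1]
grip_width: 21.8
```

```bash

python3 -m handwheel '0 0 0.03 0 0 0 -0.52;0 0 0.03 0 0 0 -0.52;0 0 0.03 0 0 0 -0.52'| grep -E 'pos|force: \[|width'
python3 -m handwheel '0 0 0.025 0 0 0 -0.52;0 0 0.025 0 0 0 -0.52;0 0 0.025 0 0 0 -0.52'| grep -E 'pos|force: \[|width'
```

```text
tool_pos: [498.0, -315.3, -12.7]
contact_force: [-0.5, 0.8, 0.3]
grip_width: 21.7
tool_pos: [498.0, -315.3, -15.4]
contact_force: [-0.2, -0.2, 0.3]
grip_width: 22.1
```

```bash

python3 -m handwheel '0 0 0 0 0 0 -1;0 0 0 0 0 0 -1;0 0 0 0 0 0 -1;0 0 0 0 0 0 -1;0 0 0 0 0 0 -1'
python3 -m handwheel '0 0 -0.2 0 0 0 -1;0 0 -0.5 0 0 0 -1;0 0 -0.9 0 0 0 -1;0 0 -1 0 0 0 -1;0 0 -1 0 0 0 -1'
python3 - <<'E'
from h import *
p=viewer.capture("wrist"); save(p,"w8")
for t in("caplet",): print([(r["score"],r["centre"]) for r in viewer.recognise(t,p)])
for n in("top","scene"):
    q=viewer.capture(n); 
    for r in viewer.cut_out("med_cup",q)[:5]:
        ys,xs=np.where(r["pixels"]); col=q["frame"][ys,xs].mean(0).astype(int)
        c=cv2.findContours(r["pixels"].astype(np.uint8),0,1)[0]; c=max(c,key=len)
        w=np.array([px2w(q,u[0],42)[:2] for u in c],np.float32); print(n,round(r["score"],2),col,px2w(q,r["centre"],42)[:2],cv2.minEnclosingCircle(w))
E
```

```text
time: 12.55
tool_pos: [498.1, -315.4, -15.1]
tcp_rot: [3.141, -0.0, 0.093]
contact_force: [0.4, 0.1, -0.6]
grip_width: 10.6
finger_force: 30.0
time: 12.97
tool_pos: [500.1, -317.0, 88.8]
tcp_rot: [3.136, -0.006, 0.094]
contact_force: [0.2, -1.0, -0.4]
grip_width: 9.9
finger_force: 30.0
[(0.83, [315.3, 251.1])]
top 0.97 [155 133  36] [707.1208793   96.75677471] ((704.457275390625, 102.78562927246094), 36.44455337524414)
top 0.6 [ 92  54 100] [237.317602 251.313095] ((232.1692657470703, 253.18666076660156), 34.12561798095703)
scene 0.72 [125 124 114] [410.79760979 111.10926842] ((413.02191162109375, 113.14775085449219), 41.69252395629883)
scene 0.72 [141 125  14] [715.46222377 103.22440047] ((714.7050170898438, 102.05602264404297), 35.64973449707031)
scene 0.69 [116 100  15] [380.80157565 -57.14685585] ((383.31195068359375, -53.14887619018555), 40.25110626220703)
```

The caplet is gripped (10 mm width, 30 N, seen at (315,251) between the pads). Now I'll travel towards the white cup and measure it from close by.

```bash

python3 -m handwheel '0 0 -0.4 0 0 0 -1;-0.16 -0.4 -0.5 0 0 0 -1;-0.16 -0.88 -0.5 0 0 0 -1;-0.16 -0.88 -0.5 0 0 0 -1' >/dev/null
python3 -m handwheel '-0.16 -0.88 0 0 0 0 -1;-0.16 -0.88 0 0 0 0 -1;-0.16 -0.88 0 0 0 0 -1' >/dev/null
python3 -m handwheel '-0.16 -0.88 0 0 0 0 -1;-0.16 -0.88 0 0 0 0 -1;-0.16 -0.88 0 0 0 0 -1' >/dev/null
python3 -m handwheel '-0.16 -0.88 0 0 0 0 -1;-0.16 -0.88 0 0 0 0 -1;-0.16 -0.88 0 0 0 0 -1' >/dev/null
python3 -m handwheel '-0.16 -0.88 0 0 0 0 -1;-0.16 -0.88 0 0 0 0 -1;-0.16 -0.88 0 0 0 0 -1;-0.16 -0.88 0 0 0 0 -1'
cat > cup.py <<'E'
from h import *
p=viewer.capture("wrist")
print(bot.get_obs()["tool_pos"],bot.get_obs()["time"])
for t,z in(("med_cup",42),("caplet",9),("mug",86),("rice_bowl",80)):
  for r in viewer.cut_out(t,p)[:4]:
    ys,xs=np.where(r["pixels"]); c=max(cv2.findContours(r["pixels"].astype(np.uint8),0,1)[0],key=len)
    w=np.array([px2w(p,u[0],z)[:2] for u in c],np.float32)
    print(t,round(r["score"],2),r["centre"],p["frame"][ys,xs].mean(0).astype(int),xs.min(),xs.max(),ys.min(),ys.max(),cv2.minEnclosingCircle(w), w.min(0),w.max(0))
E
python3 cup.py
```

```text
time: 14.68
tool_pos: [376.7, 116.8, 134.3]
tcp_rot: [3.141, 0.001, 0.098]
contact_force: [-0.4, 0.0, 0.9]
grip_width: 10.5
finger_force: 30.0
[377.40935147 115.54066922 134.40367797] 14.7333
med_cup 0.97 [151.8, 317.5] [60 34 70] 132 175 298 328 ((243.6911163330078, 265.3355712890625), 25.40749740600586) [226.40794 243.60316] [262.63724 286.53934]
med_cup 0.83 [498.2, 213.9] [159 141  62] 457 535 183 249 ((377.40673828125, -43.88192367553711), 37.681488037109375) [344.4489   -80.711334] [406.27       -7.5544896]
med_cup 0.75 [610.3, 88.2] [84 91 98] 569 639 1 154 ((496.2088928222656, -119.93155670166016), 61.55731201171875) [ 439.42087 -154.58002] [556.1713   -81.680565]
med_cup 0.64 [318.2, 160.7] [144 138 133] 284 356 126 199 ((407.65435791015625, 117.14038848876953), 31.57447624206543) [376.48816   85.932304] [438.69827 147.95862]
caplet 0.68 [317.3, 250.2] [127 126 120] 306 327 230 270 ((312.4280700683594, 110.96844482421875), 23.0065860748291) [289.9843   98.55619] [335.36417 122.39412]
caplet 0.22 [319.0, 161.0] [144 138 133] 284 356 126 199 ((402.5185241699219, 115.8100357055664), 35.442649841308594) [367.60403  81.14964] [437.85516 150.92505]
mug 0.81 [71.0, 117.8] [127 123 120] 0 158 67 175 ((419.46405029296875, 291.11724853515625), 60.088836669921875) [386.99866 232.75829] [460.96417 348.03946]
mug 0.46 [349.5, 29.5] [166 161 156] 265 433 0 79 ((518.5502319335938, 110.33636474609375), 53.10360336303711) [471.8157   57.42622] [524.75006 163.2465 ]
rice_bowl 0.84 [349.0, 30.7] [166 161 156] 266 433 0 78 ((519.5567626953125, 109.63331604003906), 54.20096206665039) [472.93134   55.772408] [526.7613  163.63472]
rice_bowl 0.42 [70.5, 117.1] [127 123 120] 0 159 66 175 ((416.013916015625, 294.37481689453125), 61.661231994628906) [385.77042 234.91512] [461.81857 353.8345 ]
```

The white cup is at (407.7, 117.1) with mouth radius 31.6, which matches. Lowering now.

```bash

python3 -m handwheel '0.3 0.01 0.2 0 0 0 -1;0.3 0.01 0.5 0 0 0 -1;0.3 0.01 0.8 0 0 0 -1;0.3 0.01 0.9 0 0 0 -1;0.3 0.01 0.9 0 0 0 -1;0.3 0.01 0.9 0 0 0 -1' | grep -E 'pos|force|width'
python3 -m handwheel '0 0 0.1 0 0 0 -1;0 0 0.2 0 0 0 -1;0 0 0.24 0 0 0 -1;0 0 0.24 0 0 0 -1;0 0 0.24 0 0 0 -1' | grep -E 'pos|force|width'
python3 cup.py | grep -v bowl
```

```text
tool_pos: [407.5, 116.1, 44.6]
contact_force: [0.3, 0.3, 0.5]
grip_width: 10.3
finger_force: 30.0
tool_pos: [408.0, 116.9, 21.6]
contact_force: [-0.4, -0.1, -0.4]
grip_width: 10.4
finger_force: 30.0
[408.09004715 116.94733034  21.6428505 ] 15.9
med_cup 0.85 [538.5, 309.4] [118 102  45] 516 564 259 333 ((379.137451171875, -10.485265731811523), 15.598389625549316) [368.43427  -22.982655] [391.17426     1.4346616]
med_cup 0.84 [309.3, 219.9] [160 153 148] 260 372 191 304 ((415.054443359375, 117.88761901855469), 29.81977653503418) [411.72293  88.20063] [441.69632 147.62758]
caplet 0.75 [313.0, 252.7] [137 137 130] 306 326 230 270 ((394.2045593261719, 115.03483581542969), 14.421826362609863) [380.49582 108.1522 ] [408.5672  123.06122]
caplet 0.28 [124.6, 312.7] [106 101 101] 79 312 299 335 ((336.56768798828125, 242.45838928222656), 32.91457748413086) [315.719   210.02255] [347.53772 275.34857]
mug 0.58 [29.2, 178.6] [106 102  98] 0 75 116 250 ((442.0028381347656, 233.11915588378906), 27.35912322998047) [416.69006 209.93593] [468.98483 243.50081]
mug 0.36 [313.8, 221.9] [160 153 148] 260 373 191 303 ((432.98028564453125, 119.33126831054688), 21.73215103149414) [430.55585  97.69591] [452.20642 141.04305]
```

Centred, with the tips just above the rim and the caplet's underside at the mouth. Letting go.

```bash

python3 -m handwheel '0 0 0 0 0 0 -0.5;0 0 0 0 0 0 -0.5;0 0 0 0 0 0 -0.5;0 0 0 0 0 0 -0.5' | grep -E 'pos|force|width'
python3 -m handwheel '0 0 -0.3 0 0 0 -0.5;0 0 -0.7 0 0 0 -0.5;-0.3 0 -1 0 0 0 -0.5;-0.3 0 -1 0 0 0 -0.5;-0.3 0 -1 0 0 0 -0.5' | grep -E 'pos|force|width|time'
python3 cup.py; cp h.py h_.py; python3 - <<'E'
from h import *
p=viewer.capture("wrist"); save(p,"w9")
c=w2px(p,[407.7,117.1,10])[0].astype(int); g=p["frame"][c[1]-30:c[1]+30:3,c[0]-33:c[0]+33:3].mean(2).astype(int); print(c); print(g)
E
```

```text
tool_pos: [407.4, 117.0, 20.8]
contact_force: [0.3, 0.1, 0.4]
grip_width: 22.5
finger_force: 0.0
time: 16.85
tool_pos: [377.7, 114.4, 122.3]
contact_force: [0.5, -0.4, -0.2]
grip_width: 23.2
finger_force: 0.0
[377.71654277 114.28716574 121.17890791] 16.9
med_cup 0.74 [500.4, 218.5] [160 142  63] 460 542 186 256 ((378.01019287109375, -43.204471588134766), 38.049869537353516) [344.2738   -80.956436] [406.37927   -7.286964]
med_cup 0.72 [310.0, 166.2] [145 138 133] 279 354 128 203 ((407.5637512207031, 116.65364837646484), 31.783559799194336) [376.676    86.04459] [439.18274 148.21634]
med_cup 0.69 [139.3, 326.0] [53 28 64] 124 151 301 334 ((249.30615234375, 272.9059753417969), 21.660594940185547) [230.16344 259.58188] [268.44888 285.61832]
med_cup 0.42 [614.8, 90.2] [76 83 89] 574 639 0 155 ((495.65447998046875, -115.81305694580078), 60.484832763671875) [ 439.64035 -146.06145] [553.3529   -80.608986]
caplet 0.73 [315.0, 164.5] [142 142 134] 311 322 148 176 ((406.9730224609375, 116.27238464355469), 13.084386825561523) [393.93408  111.081024] [419.75168 123.14159]
mug 0.73 [63.0, 120.7] [
[... 1465 characters left out ...]
0 143 140 134 163 166 164 164
  165 153 108 103]
 [110 108 106 124 164 162 166 166 166 150 142 146 145 134 165 163 163 164
  166 130 107 106]
 [107 109 108 113 157 163 165 163 162 156 137 141 141 136 165 163 164 163
  161 116 110 108]
 [116 109 109 114 124 164 165 163 163 162 137 133 140 164 164 165 164 163
  130 113 112 111]
 [138 113 113 115 118 137 166 164 166 164 163 165 165 165 164 165 165 145
  118 111 114 111]
 [158 115 114 115 117 119 130 162 163 163 164 164 165 164 164 162 131 120
  116 113 116 113]
 [157 135 116 120 118 120 119 121 135 157 165 164 163 158 138 126 120 120
  117 115 113 130]
 [134 162 127 117 116 120 121 122 121 127 124 125 125 124 123 122 120 120
  121 117 121 161]]
```

The caplet lies flat on the cup floor, seen at (315,163), and the cup hasn't moved (407.6, 116.7). Now to the far side of the open ridge, with the gripper shut.

```bash

python3 -m handwheel '0.32 0.88 0 0 0 0 -1;0.32 0.88 0 0 0 0 -1;0.32 0.88 0 0 0 0 -1' >/dev/null
python3 -m handwheel '0.32 0.88 0 0 0 0 -1;0.32 0.88 0 0 0 0 -1;0.32 0.88 0 0 0 0 -1' >/dev/null
python3 -m handwheel '0.32 0.88 0 0 0 0 -1;0.32 0.88 0 0 0 0 -1;0.32 0.88 0 0 0 0 -1' >/dev/null
python3 -m handwheel '0.32 0.88 0 0 0 0 -1;0.32 0.88 0 0 0 0 -1;0.32 0.88 0 0 0 0 -1' >/dev/null
python3 -m handwheel '0.32 0.87 0 0 0 0 -1;0.32 0.87 0 0 0 0 -1;0.32 0.87 0 0 0 0 -1;0.32 0.87 0 0 0 0 -1' | grep pos
python3 - <<'E'
from h import *
p=viewer.capture("wrist"); save(p,"w10"); O=np.array([490,-239,0]); o=bot.get_obs(); print(o["tool_pos"],o["time"],to(O+R.from_euler("z",.097).apply([80,-76,11.5]),.097))
for r in viewer.recognise("ridge_a",p)[:3]: print(r["score"],r["centre"])
E
```

```text
tool_pos: [577.9, -309.6, 118.9]
[ 577.31819582 -307.68919358  119.01871367] 18.5333 [-0.000e+00 -6.000e-03  1.075e+00 -1.000e-03  1.000e-03 -2.000e-03]
0.76 [312.8, 202.3]
0.64 [147.1, 263.6]
0.6 [200.2, 247.1]
```

```bash

python3 -m handwheel '0 0 0.4 0 0 0 -1;0 0 0.8 0 0 0 -1;0 0 0.9 0 0 0 -1;0 0 0.9 0 0 0 -1' >/dev/null
python3 -m handwheel '0 0 0.1 0 0 0 -1;0 0 0.17 0 0 0 -1;0 0 0.17 0 0 0 -1;0 0 0.17 0 0 0 -1' | grep -E 'pos|force: \['
python3 -m handwheel '-0.1 0 0 0 0 0 -1;-0.2 0 0 0 0 0 -1;-0.3 0 0 0 0 0 -1;-0.4 0 0 0 0 0 -1;-0.4 0 0 0 0 0 -1'| grep -E 'pos|force: \['
python3 -m handwheel '-0.1 0 0 0 0 0 -1;-0.2 0 0 0 0 0 -1;-0.3 0 0 0 0 0 -1;-0.38 0 0 0 0 0 -1;-0.4 0 0 0 0 0 -1'| grep -E 'pos|force: \['
```

```text
tool_pos: [578.2, -308.1, 14.8]
contact_force: [0.6, 0.0, 0.6]
tool_pos: [537.2, -312.2, 15.0]
contact_force: [0.2, -0.8, -0.5]
tool_pos: [497.5, -315.8, 14.4]
contact_force: [0.6, -0.3, 0.8]
```

```bash

python3 -m handwheel '-0.03 0 0 0 0 0 -1;-0.06 0 0 0 0 0 -1;-0.06 0 0 0 0 0 -1'| grep -E 'pos|force: \['
python3 -m handwheel '-0.03 0 0 0 0 0 -1;-0.03 0 0 0 0 0 -1'| grep -E 'pos|force: \['
python3 -m handwheel '-0.02 0 0 0 0 0 -1;-0.02 0 0 0 0 0 -1'| grep -E 'pos|force: \['
python3 -c "
from h import *
p=viewer.capture('wrist'); save(p,'w11'); o=bot.get_obs(); print(o['tool_pos'],o['contact_force'],o['time'])"
```

```text
tool_pos: [491.8, -316.0, 13.9]
contact_force: [0.4, -0.3, 0.0]
tool_pos: [490.3, -316.2, 13.9]
contact_force: [5.7, 0.4, -2.5]
tool_pos: [490.2, -316.2, 14.0]
contact_force: [12.7, 2.0, -3.5]
[ 490.19020404 -316.27112287   13.97736096] [11.85691289  2.04016088 -4.32909171] 20.7167
```

That's the hard stop: 12 N with no further travel. I'll back off, lift, and compare ridge a with its neighbours.

```bash

python3 -m handwheel '0.08 0 0 0 0 0 -1;0.08 0 0 0 0 0 -1;0.08 0 -0.4 0 0 0 -1;-0.3 0 -0.9 0 0 0 -1;-0.3 0 -1 0 0 0 -1;-0.3 0 -1 0 0 0 -1;-0.3 0 -1 0 0 0 -1'| grep -E 'pos|force: \[|time'
python3 - <<'E'
from h import *
p=viewer.capture("wrist"); save(p,"w12"); O=np.array([490,-239,0])
loc=lambda x:np.round(R.from_euler("z",-.097).apply(x-O),1)
for y in(-76,0,76):
    a=w2px(p,O+R.from_euler("z",.097).apply([-22,y,41]))[0].astype(int); s=p["frame"][a[1]-24:a[1]+16,a[0]-10:a[0]+10].mean((1,2)); i=np.argmin(np.diff(s)); print(y,a,"far edge row",a[1]-24+i,loc(px2w(p,(a[0],a[1]-24+i),29)),s.astype(int)[::2])
for t,z in(("ridge_a",29),("tablet_1",12),("caplet",12)):
    for r in viewer.recognise(t,p)[:3]: print(t,round(r["score"],2),r["centre"],loc(px2w(p,r["centre"],z)))
q=viewer.capture("top")
for t,z in(("caplet",9),("med_cup",42),("tablet_1",12),("spoon",6),("mug",86)):
    for r in viewer.recognise(t,q)[:4]: print("top",t,round(r["score"],2),r["centre"],px2w(q,r["centre"],z).round(1))
E
```

```text
time: 21.3
tool_pos: [457.1, -319.9, 115.3]
contact_force: [0.3, -0.1, -0.2]
-76 [314 182] far edge row 175 [-18.4 -75.4  29. ] [134 134 134 134 134 134 134 134 126  60  58  65  64  62  69 113 114 114
 130 134]
0 [220 182] far edge row 175 [-18.    3.7  29. ] [144 134 134 133 134 134 133 133 129  69  55  62  63  62  64 113 114 114
 128 133]
76 [127 182] far edge row 175 [-17.6  82.7  29. ] [131 131 131 131 131 131 131 132 131  85  52  61  61  61  67 113 113 113
 124 131]
ridge_a 0.96 [315.6, 151.2] [  1.5 -76.9  29. ]
ridge_a 0.96 [223.7, 150.4] [ 2.5 -1.  29. ]
top med_cup 0.58 [290.3, 108.0] [709.  103.6  42. ]
top spoon 0.58 [201.5, 260.0] [350.9 265.5   6. ]
top mug 0.94 [179.9, 223.3] [417.6 294.   86. ]
```

All three ridges have the same edge row (175), so cover a is fully shut. The caplet is in the cup and the arm is clear.

```bash
python3 -c "
from plant import bot
print(bot.close_job())"
```

```text
the job is handed in; nothing more can be done
None
```

The caplet from pocket a is lying in the white medicine cup, cover a is pushed shut to its stop, the cup hasn't moved, the tablets' covers stayed shut, and the job is handed in at about 21 s of robot time.

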